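# Slide the specimen carrier under the inspection bridge

### The job

Push the blue specimen carrier with the fingertips under the low inspection bridge, lengthwise, until the crown specimen is centred below the lens and the carrier sticks out equally on both sides. Slide it flat on the table: do not lift, carry or tip it, do not force it against the bridge, and leave the jar, the steel cup and the green bur block alone.

Things in the scene. Friction and masses are not known exactly. Their poses are not given: they have to be found in the camera images.
- bridge: Grey-blue bridge fixed to the table, a white block and black lens barrel on top. Origin: on the table, mid-opening, straight below the lens. Passage along its y axis, open at both ends: 68 mm wide (x), 31 mm high, 50 mm long. Pillars 18 mm thick, black star knobs outside them to x = +-64 mm. Beam top 43 mm, lens barrel (45 mm diameter) up to 105 mm high. Yaw varies by +-0.22 rad.
- carrier: Loose blue plate, 0.18 to 0.35 kg, symmetric: 56 mm wide (x), 170 mm long (y), 10 mm thick, from 5 to 15 mm above the table, on a black foot 50 x 90 x 5 mm under its middle: pressing on an overhanging end tips it. Origin: underside of the foot, mid-plate. Starts on the +y or -y side of the bridge, 155 to 185 mm along its y, up to 25 mm off the passage line and 0.3 rad askew.
- specimen (a point): Top of the white crown specimen, on a white 36 mm puck at the carrier's middle, 27 mm above the table (4 mm headroom under the bridge). White lines cross the plate 31 mm to either side of it; when centred both lines show just outside the bridge. Axes as the carrier's.
- jar: Bystander: amber glass jar with black lid, 44 mm diameter, 65 mm high, loose, on the other side of the bridge from the carrier, 155 to 185 mm from its middle. Origin: centre of its underside.
- steel_cup: Bystander: open steel cup, 56 mm diameter at the rim, 45 mm high, loose, beyond the bridge (on its +x side). Origin: centre of its underside.
- bur_block: Bystander: green block with small upright burs, 34 x 50 mm, 40 mm high, loose, between robot and bridge (on the bridge's -x side). Origin: centre of its underside.

How it is judged:
At the end, for the whole second after the job is handed in: The carrier lies flat and at rest in the passage, its middle within 6 mm of the point below the lens along the passage (9 mm across it), its long axis within 0.12 rad of the passage; jar, cup and bur block within 15 mm of where they stood, upright (y of carrier in the frame of bridge between -0.006 and 0.006 m and x of carrier in the frame of bridge between -0.009 and 0.009 m and angle between the y axis of carrier and the y axis of bridge, either way round below 0.12 rad and angle between carrier's own z axis and vertical below 0.03 rad and height (world z) of carrier below 0.002 m and linear speed of carrier below 0.01 m/s and distance of each of jar, steel_cup, bur_block from where it was at the start of the episode below 0.015 m and angle between each of jar, steel_cup, bur_block's own z axis and vertical below 0.1 rad); the robot touches nothing.
It fails at once if the carrier is tipped (more than 0.08 rad) (angle between carrier's own z axis and vertical above 0.08 rad).
It fails at once if the carrier is lifted (more than 5 mm) (height (world z) of carrier above 0.005 m).
It fails at once if the carrier is forced against the bridge (more than 15 N) (contact force between carrier and bridge above 15 N).
It fails at once if the jar, steel cup or bur block is pushed away (15 mm) or toppled (distance of any of jar, steel_cup, bur_block from where it was at the start of the episode above 0.015 m or angle between any of jar, steel_cup, bur_block's own z axis and vertical above 0.3 rad).
It also fails if it takes over 67 s, if anything falls off the work surface, if the arm or the gripper's body presses on something with over 40 N, if the wrist force passes 120 N, or if a joint passes its speed limit or range.

### The arm

A 7-joint arm with a two-finger parallel gripper is mounted at the origin on the work surface. World frame = base frame: x ahead of the robot, y to its left, z up, the work surface at z = 0. Lengths are in m, angles in rad, forces in N, time in s.
With the tool pointing down it reaches from about 0.4 to 0.85 m from the base axis. Payload 6.9 kg.
Tool frame: the origin (TCP) lies midway between the tips of the shut fingers; the grasp point (between the pads) lies 19 mm behind it; y points along the fingers, x is the direction in which the jaws open and shut, and the axes are right-handed (so a half turn about y gives the same grasp; the last joint's range is limited). The gripper opens to 85 mm and grips with 20 to 120 N. Pads are 22 mm wide; open, the fingers measure 114 mm over their backs; the gripper's body (76 mm by 85 mm) begins 54 mm behind the grasp point. The pads swing forward as they close: fully open they stand 13 mm farther back than shut.
Start: joints at [1.44, 0.507, -0.238, 1.5, 0.126, 1.149, -0.155], TCP at [0.146, -0.608, 0.231] pointing down, gripper open.
Joint ranges: [-3.08, 3.08], [-0.24, 2.05], [-1.43, 1.35], [0, 2.5], [-1.52, 4.66], [0.17, 1.96], [-2.89, 2.89]. Speed limits (rad/s): [2.39, 2.39, 3.14, 3.14, 3.14, 3.14, 3.14].

### API

Orientations are given as a unit quaternion [w, x, y, z].
In Python, from workcell import ctrl gives the robot as it stands. The module is installed in compiled form; this text tells all that it offers.
- The arm moves only by the shell command python3 -m pendant 'ROWS'. ROWS is JSON, a list of rows, each a list of 5 numbers: the shift along the tool's x, y, z in cm, then the turn about the tool's y in rad, then the finger opening in cm, from 0 to 8.54. In form: [[dx, dy, dz, twist, hand], ...]. A call has 1 to 10 rows; each row is the pose to reach, as a shift and turn from the pose commanded when the call began, along the tool's axes at that moment; what a row does not reach only later rows make up. A row lasts 1/8 s, in which the tool goes at most 62.5 mm and 10.7 degrees, less where a joint would pass 70% of its speed; a pose out of reach is approached as far as the arm can. A call with a gripper value outside its range is refused whole. The fingers move at their own pace and stop on an object; the grip force is fixed at half the most. Time passes only in rows, so rows that repeat a pose let the fingers close. It gives the time, the measured TCP pose, the force and the opening at its end, in the units of the state.
- ctrl.get_obs(): the state, without advancing time (a new reading comes with each control period).
- ctrl.get_image(name): name is "scene" or "top" or "wrist"; returns a dict with "image" (420x560x3 uint8, blue, green, red), "z_map" (420x560 float32, m along the optical axis (not along the pixel's ray), 0 where there is no reading), "fx", "fy", "cx", "cy" (pixels), "R" (3x3) and "t" (3): a world point X has camera coordinates R X + t; the wrist camera has in their place "mount" (4x4, takes a point from camera to tool coordinates, whose origin is the TCP and whose axes are the tool frame's). Camera axes: x right, y down, z forward; pixel columns grow to the right and rows downward; lengths in m; the calibration is good to about 2 mm. A picture is of the moment at which its call begins: read the wrist's pose just before it.
- ctrl.sign_off(): hands the job in, once; it reports no verdict.
The state is a dict: "t": time; "q": joint angles; "qd": joint speeds; "tau": joint torques, N m; "eef_pos": TCP position; "tool_rot": TCP orientation; "force": force on the tool from outside, world axes, zero at the start; "wrist_torque": the same for the moment, N m; "opening": opening from 0.0 (shut) to 1.0 (fully open).
Only numpy, scipy, OpenCV 4.12 (cv2) and the standard library are available. Lean on these libraries where they do the work, as an engineer would, in place of code of your own. Each camera call takes 0.05 s, during which the arm holds its last target.

## Working session

There is one attempt and no reset: what is moved stays moved. The work goes in short steps, Python scripts to look and compute and a shell command to move; the robot and the scene stay as the last step left them, time stands still between calls to the robot, and variables do not carry over. Pictures are saved under pics/ and viewed, and the job is handed in when it is done.

```bash
mkdir -p pics
python3 - <<'E'
from workcell import ctrl
import cv2,numpy as np
o=ctrl.get_obs(); print({k:np.round(v,3) for k,v in o.items()})
for n in ["top","scene"]:
    d=ctrl.get_image(n); cv2.imwrite(f"pics/{n}0.png",d["image"]); np.savez(f"pics/{n}0.npz",**d)
    print(n,d["fx"],d["cx"],d["cy"],d["R"],d["t"])
E
```

```text
{'t': np.float64(0.0), 'q': array([ 1.44 ,  0.508, -0.238,  1.501,  0.126,  1.149, -0.155]), 'qd': array([ 0.002,  0.001, -0.001, -0.001, -0.001, -0.002, -0.001]), 'tau': array([ 0.0000e+00, -6.2059e+01, -2.1860e+00, -2.4965e+01,  1.3000e-02,
        1.2000e-02, -0.0000e+00]), 'eef_pos': array([ 0.146, -0.607,  0.23 ]), 'tool_rot': array([ 0.556, -0.555,  0.438, -0.437]), 'force': array([0.014, 0.252, 0.373]), 'wrist_torque': array([0.006, 0.022, 0.014]), 'opening': np.float64(0.999)}
top 390.4747199033657 273.72835317090914 214.85186121775067 [[-0.01451043 -0.99974548 -0.0172749 ]
 [-0.99280249  0.01645944 -0.1186267 ]
 [ 0.11888084  0.01542924 -0.99278864]] [0.01485583 0.53876268 0.6397026 ]
scene 432.9797320354943 284.10520225053597 217.77564643629873 [[-0.83576909  0.54900281 -0.00927044]
 [ 0.43042337  0.64458123 -0.63186293]
 [-0.34091898 -0.53208172 -0.77502471]] [ 0.47183126 -0.20935273  0.97421499]
```

View pics/top0.png

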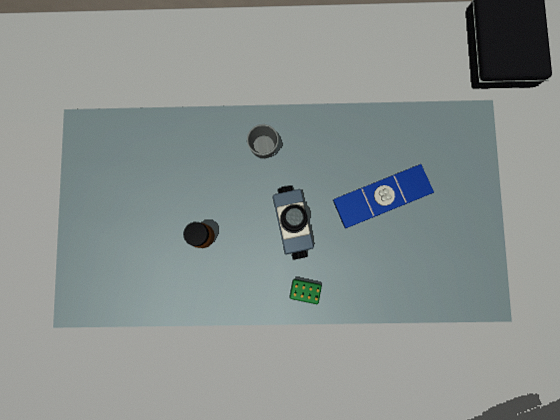

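View pics/scene0.png

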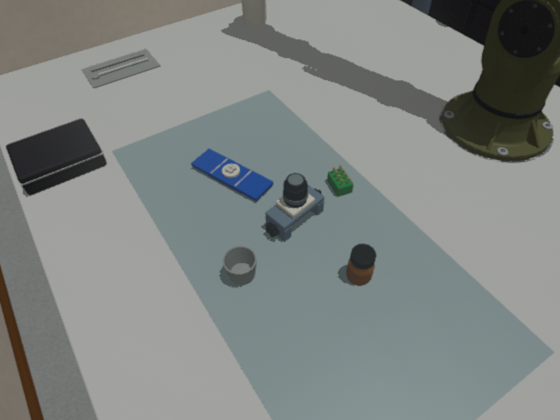

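The top view shows the bridge at about (293,220) and the carrier at (384,195), on the world -y side and skewed. The jar is at (200,234), the cup at (264,141) and the bur block at (306,290). Next I'll measure the poses.

```bash
cat > h.py <<'E'
import numpy as np,cv2
def load(n): return dict(np.load(n))
def ray(d,uv,z):
    uv=np.atleast_2d(uv).astype(float)
    r=np.c_[(uv[:,0]-d["cx"])/d["fx"],(uv[:,1]-d["cy"])/d["fy"],np.ones(len(uv))]@d["R"]
    c=-d["R"].T@d["t"]
    return c+r*((z-c[2])/r[:,2])[:,None]
def cloud(d):
    Z=d["z_map"]; v,u=np.indices(Z.shape)
    P=np.stack([(u-d["cx"])/d["fx"]*Z,(v-d["cy"])/d["fy"]*Z,Z],-1)
    return (P-d["t"])@d["R"]
def rect(P):
    (c,s,a)=cv2.minAreaRect((P[:,:2]*1000).astype(np.float32)); b=cv2.boxPoints((c,s,a))
    e=[b[1]-b[0],b[2]-b[1]]; L=max(e,key=np.linalg.norm); 
    return np.array(c),sorted(s),np.arctan2(L[1],L[0])
def hsv(d): return cv2.cvtColor(d["image"],cv2.COLOR_BGR2HSV)
def big(m):
    n,l,s,c=cv2.connectedComponentsWithStats(m.astype(np.uint8)); return l==1+np.argmax(s[1:,4])
def blue(d):
    h=hsv(d); m=((h[...,0]>105)&(h[...,0]<130)&(h[...,1]>170)&(h[...,2]>60)).astype(np.uint8)
    m=cv2.morphologyEx(m,cv2.MORPH_CLOSE,np.ones((5,5))); return big(m)
E
python3 - <<'E'
from h import *
for n in ["top","scene"]:
    d=load(f"pics/{n}0.npz"); m=blue(d); v,u=np.where(m)
    P=ray(d,np.c_[u,v],.015); c,s,a=rect(P); print(n,"carrier",c,s,a)
    C=cloud(d)
    cc=C[m]; print(" depth z",np.median(cc[:,2]))
    # bridge beam top & lens
    near=np.hypot(C[...,0]-.58,C[...,1]+.02)<.15
    for lo,hi,nm in [(.037,.049,"beam"),(.098,.112,"lens"),(.06,.072,'jar'),(.035,.046,'40s')]:
        mm=(d["z_map"]>0)&(C[...,2]>lo)&(C[...,2]<hi)&(C[...,0]>.35)&(C[...,0]<.85)&(abs(C[...,1])<.4)
        n2,l,st,ct=cv2.connectedComponentsWithStats(mm.astype(np.uint8))
        for i in range(1,n2):
            if st[i,4]>40: print(" ",nm,st[i],rect(C[l==i]),np.median(C[l==i][:,2]))
E
python3 - <<'E'
import cv2
for n,(x,y,w,h) in {"top":(170,110,280,210),"scene":(180,130,210,160)}.items():
    i=cv2.imread(f"pics/{n}0.png")[y:y+h,x:x+w]; cv2.imwrite(f"pics/{n}0c.png",cv2.resize(i,None,fx=2.8,fy=2.8,interpolation=cv2.INTER_CUBIC))
E
```

```text
top carrier [ 572.04071045 -186.84268188] [55.16413879394531, 169.4266357421875] -1.2014034
 depth z 0.015275196227698348
  beam [476  35  30  46 339] (array([ 804.65045166, -366.06942749]), [35.21848678588867, 87.80443572998047], np.float32(0.4139533)) 0.04498327155788166
  beam [246 124  32  32 248] (array([669.96820068,  25.58035469]), [53.766056060791016, 53.9946403503418], np.float32(-0.014984851)) 0.04430106897247661
  beam [273 189  41  65 858] (array([527.85394287, -25.20074463]), [49.937564849853516, 103.89730834960938], np.float32(0.19583106)) 0.042996721534381555
  lens [283 206  22  22 376] (array([527.33184814, -24.96216202]), [32.32691192626953, 32.36415481567383], np.float32(-0.000751055)) 0.10550599844327305
  jar [183 221  25  25 466] (array([507.1362915 , 135.26330566]), [38.33958053588867, 38.7003288269043], np.float32(1.094904)) 0.0652172771902129
  40s [476  36  29  46 265] (array([ 802.84332275, -364.40634155]), [36.9029541015625, 88.79576873779297], np.float32(0.4467651)) 0.04066125079340811
  40s [246 124  32  32 238] (array([669.96777344,  25.58255768]), [53.
[... 1479 characters left out ...]
23767]), [38.93922424316406, 38.95756530761719], np.float32(0.72780144)) 0.0647311604500238
  40s [ 60 147  43  21 224] (array([ 808.65148926, -360.36627197]), [10.41111946105957, 82.33565521240234], np.float32(0.02478485)) 0.04084585215635747
  40s [266 185  59  44 659] (array([525.57556152, -22.46300507]), [50.84493637084961, 105.09591674804688], np.float32(0.17286359)) 0.04219181768051844
  40s [223 245  34  32 338] (array([667.57733154,  26.26620483]), [54.48594665527344, 54.909881591796875], np.float32(0.65468025)) 0.042561267846281295
  40s [348 258  27  17 153] (array([511.86965942, 143.06695557]), [24.225011825561523, 41.993465423583984], np.float32(-0.87536794)) 0.038931789302330724
```

View pics/top0c.png

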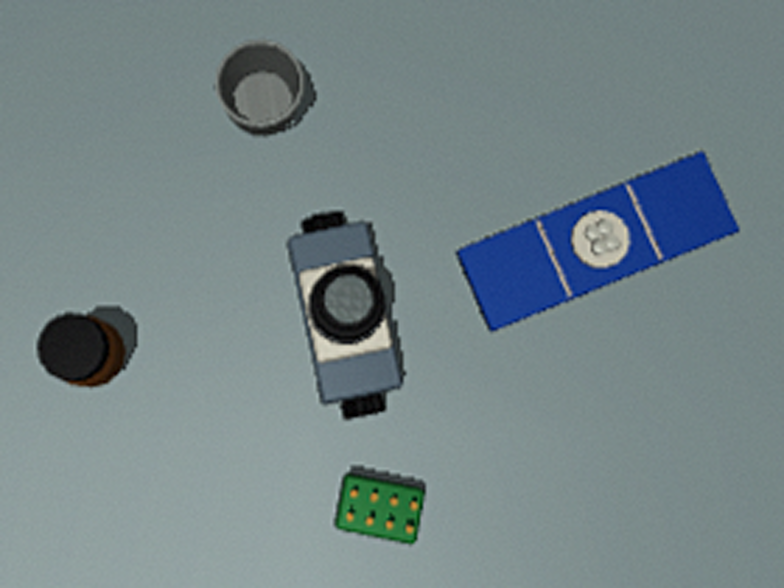

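```bash
cat >> h.py <<'E'
from scipy.spatial.transform import Rotation as Ro
B=np.array([527.,-24.3]); YB=0.194   # bridge mm, yaw
def toB(p): 
    c,s=np.cos(YB),np.sin(YB); q=np.atleast_2d(p)[:,:2]-B; return np.c_[q[:,0]*c+q[:,1]*s,-q[:,0]*s+q[:,1]*c]
def fromB(p):
    c,s=np.cos(YB),np.sin(YB); p=np.atleast_2d(p); return np.c_[p[:,0]*c-p[:,1]*s,p[:,0]*s+p[:,1]*c]+B
def tool(o):
    w,x,y,z=o["tool_rot"]; return Ro.from_quat([x,y,z,w]).as_matrix(), np.array(o["eef_pos"])*1000
def carrier(d):
    v,u=np.where(blue(d)); c,s,a=rect(ray(d,np.c_[u,v],.015)); y=(a-np.pi/2-YB+np.pi/2)%np.pi-np.pi/2
    return toB(c)[0],s,y
E
python3 - <<'E'
from h import *
from workcell import ctrl
o=ctrl.get_obs(); R,p=tool(o); print(R.round(3),p)
print("tool z yaw",np.arctan2(R[1,2],R[0,2])-YB, "B:",toB(p))
for n in ["top","scene"]: print(carrier(load(f"pics/{n}0.npz")))
d=ctrl.get_image("wrist"); cv2.imwrite("pics/w0.png",d["image"]); np.savez("pics/w0.npz",**d); print(d["mount"],d["fx"])
for nm,b in dict(jar=(506,136),cup=(669,26)).items(): print(nm,toB(b))
E
```

```text
[[ 0.234 -0.     0.972]
 [-0.972  0.002  0.234]
 [-0.002 -1.    -0.   ]] [ 145.81368588 -607.28612331  230.53127456]
tool z yaw 0.041773289922148904 B: [[-486.42682677 -498.56270242]]
(array([  12.8599349 , -168.17672582]), [55.16413879394531, 169.4266357421875], np.float32(0.1753931))
(array([  12.76971445, -163.20820242]), [53.40044021606445, 167.7892608642578], np.float32(0.170403))
[[ 9.99999922e-01 -2.22165010e-04  3.27316284e-04  9.79841344e-06]
 [-3.74193815e-04 -2.62782105e-01  9.64855132e-01 -1.41826477e-01]
 [-1.28344188e-04 -9.64855179e-01 -2.62782168e-01  6.70076031e-02]
 [ 0.00000000e+00  0.00000000e+00  0.00000000e+00  1.00000000e+00]] 326.9564833394338
jar [[ 10.29743825 161.34141677]]
cup [[149.03331941  21.9808941 ]]
```

View pics/w0.png

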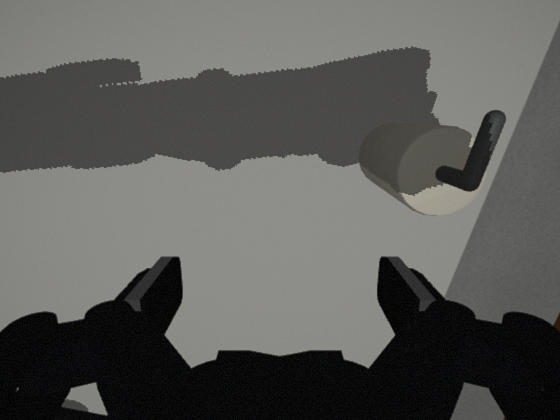

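```bash
cat >> h.py <<'E'
def plan(o,tb,z=None,yaw=0.0):
    R,p=tool(o); T=np.r_[fromB(tb)[0],p[2] if z is None else z]
    cur=np.arctan2(R[1,2],R[0,2])-YB
    print("B now",toB(p)[0].round(1),"z",p[2].round(1),"yaw",cur.round(3),"F",np.round(o["force"],1))
    print("shift cm",(R.T@(T-p)/10).round(2),"twist",round(float(cur-yaw),3), "world",T.round(0))
E
python3 - <<'E'
from h import *
from workcell import ctrl
plan(ctrl.get_obs(),(80,-166))
E
```

```text
B now [-486.4 -498.6] z 230.6 yaw 0.042 F [0.2 0.2 0.9]
shift cm [-3.087e+01  4.000e-02  5.798e+01] twist 0.042 world [ 638. -172.  231.]
```

```bash
python3 -m pendant '[[-3,0,5.5,0.04,4],[-6,0,11,0.04,4],[-9,0,16.5,0.04,4],[-12,0,22,0.04,4],[-15,0,28,0.04,4],[-18,0,34,0.04,4],[-21,0,40,0.04,4],[-24,0,45,0.04,4],[-27.5,0,51,0.04,4],[-30.9,0,58,0.04,4]]'
python3 - <<'E'
from h import *
from workcell import ctrl
plan(ctrl.get_obs(),(80,-166))
E
```

```text
t: 1.4
eef_pos: [0.6141, -0.1911, 0.2312]
tool_rot: [-0.546, 0.547, -0.449, 0.449]
force: [0.7, -0.3, 0.1]
opening: 0.471
B now [  53.3 -180.5] z 231.2 yaw 0.002 F [ 0.7 -0.3  0.1]
shift cm [-1.44 -0.    2.67] twist 0.002 world [ 638. -172.  231.]
```

```bash
python3 -m pendant '[[0,0,0,0,4],[0,0,0,0,4],[0,0,0,0,4]]'
python3 - <<'E'
from h import *
from workcell import ctrl
o=ctrl.get_obs();plan(o,(80,-166))
R,p=tool(o)
d=ctrl.get_image("wrist"); cv2.imwrite("pics/w1.png",d["image"])
np.savez("pics/w1.npz",tR=R,tp=p,**d)
E
```

```text
t: 1.78
eef_pos: [0.612, -0.1945, 0.2312]
tool_rot: [-0.545, 0.546, -0.449, 0.449]
force: [0.3, -0.5, -0.2]
opening: 0.474
B now [  50.6 -183.4] z 231.2 yaw -0.001 F [ 0.3 -0.5 -0.2]
shift cm [-1.74 -0.    2.94] twist -0.001 world [ 638. -172.  231.]
```

View pics/w1.png

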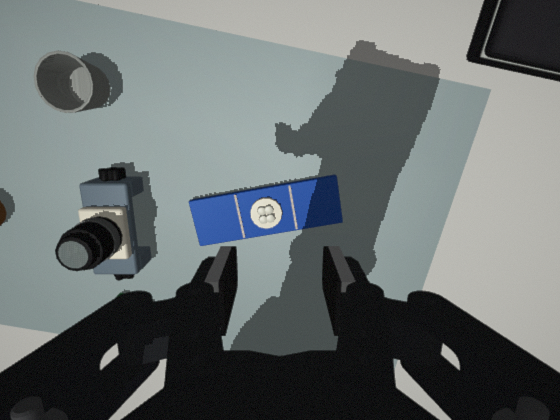

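The wrist view shows the carrier centred at (266,213), the bridge at (110,230), and the fingertips at (222,250) and (338,250). I'll measure the fingertip extents and the bridge and carrier from this view.

```bash
cat >> h.py <<'E'
def wcal(d,R,p):
    # world->camera from mount
    M=np.array(d["mount"]); Rc=R@M[:3,:3]; tc=R@M[:3,3]+p/1000
    e=dict(d); e["R"]=Rc.T; e["t"]=-Rc.T@tc; return e
E
python3 - <<'E'
from h import *
d=load("pics/w1.npz"); R,p=d["tR"],d["tp"]
Z=d["z_map"]; v,u=np.indices(Z.shape)
P=np.stack([(u-d["cx"])/d["fx"]*Z,(v-d["cy"])/d["fy"]*Z,Z],-1)@d["mount"][:3,:3].T+d["mount"][:3,3]
P*=1000
m=(Z>0)&(P[...,1]>-40)&(P[...,1]<15)&(abs(P[...,2])<40)&(abs(P[...,0])<70)
for s in (-1,1):
    q=P[m&(P[...,0]*s>0)]; print(len(q),q.min(0),q.max(0))
    t=q[q[:,1]>q[:,1].max()-6]; print(" tip",t.min(0),t.max(0))
e=wcal(d,R,p); print(carrier(e))
C=cloud(e)
for lo,hi in [(.037,.049),(.098,.112)]:
    mm=(Z>0)&(C[...,2]>lo)&(C[...,2]<hi)&(np.hypot(C[...,0]-.527,C[...,1]+.024)<.09); r=rect(C[big(mm)]); print(r, np.median(C[mm][:,2]))
E
```

```text
1988 [-33.61419433 -39.9842931  -10.74802682] [-19.71052214  -0.5326197   12.66202714]
 tip [-26.41605729  -6.50048615  -8.82598753] [-19.71070533  -0.5326197   12.03288446]
1991 [ 19.76730649 -39.98335076 -10.99518409] [33.89938239 -0.37441559 12.6136048 ]
 tip [19.90545588 -6.26882682 -9.56432778] [26.79623668 -0.37441559 11.94276991]
(array([  14.87947783, -168.15156012]), [55.450435638427734, 167.09568786621094], np.float32(0.17266464))
(array([528.31500244, -25.29771423]), [50.07528305053711, 103.70134735107422], np.float32(0.1932963)) 0.041932404508882276
(array([528.46801758, -25.01039505]), [32.95489501953125, 33.32065963745117], np.float32(-1.411746)) 0.10428932540713043
```

```bash
sed -i 's/B=np.array(\[527.,-24.3\])/B=np.array([527.5,-24.8])/' h.py; python3 -m pendant '[[-0.9,0,2.9,0,4],[-0.9,6,2.9,0,4],[-0.9,12,2.9,0,4],[-0.9,17,2.9,0,4],[-0.9,19,2.9,0,4],[-0.9,20,2.9,0,4],[-0.9,20,2.9,0,4],[-0.9,20,2.9,0,4],[-0.9,20,2.9,0,4]]'
python3 - <<'E'
from h import *
from workcell import ctrl
o=ctrl.get_obs();plan(o,(80,-175),6.5)
E
```

```text
t: 2.95
eef_pos: [0.6404, -0.1784, 0.0326]
tool_rot: [0.547, -0.546, 0.448, -0.449]
force: [-0.1, 1.0, 0.4]
opening: 0.47
B now [  81.2 -172.5] z 32.6 yaw 0.002 F [-0.1  1.   0.4]
shift cm [ 0.25  2.61 -0.12] twist 0.002 world [ 640. -181.    6.]
```

```bash
python3 -m pendant '[[0.25,1.3,0,0,4],[0.25,2.3,0,0,4],[0.25,2.6,0,0,4],[0.25,2.6,0,0,4],[0.25,2.6,0,0,4]]'
python3 - <<'E'
from h import *
from workcell import ctrl
o=ctrl.get_obs();plan(o,(39,-175),6.5)
d=ctrl.get_image("top"); print(carrier(d)); cv2.imwrite("pics/t1.png",d["image"])
E
```

```text
t: 3.58
eef_pos: [0.6404, -0.1806, 0.0055]
tool_rot: [0.547, -0.546, 0.449, -0.449]
force: [-0.5, -0.4, 0.9]
opening: 0.474
B now [  80.8 -174.6] z 5.5 yaw 0.002 F [-0.5 -0.4  0.9]
shift cm [ 0.03 -0.1  -4.18] twist 0.002 world [ 600. -189.    6.]
(array([  12.79074027, -167.53638366]), [55.83195114135742, 169.42645263671875], np.float32(0.17555714))
```

View pics/t1.png

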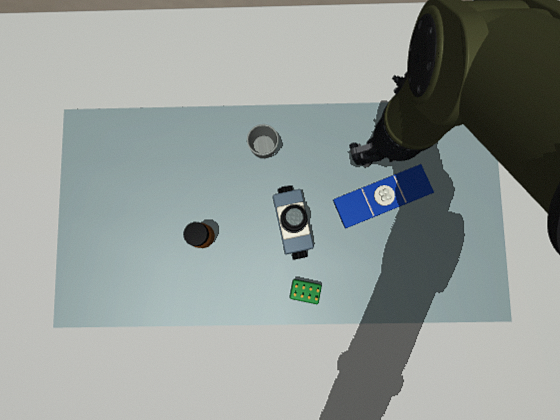

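```bash
python3 -m pendant '[[0,0,-1,0,4],[0,0,-1.7,0,4],[0,0,-2.1,0,4],[0,0,-2.5,0,4],[0,0,-2.8,0,4],[0,0,-3.1,0,4],[0,0,-3.4,0,4],[0,0,-3.6,0,4],[0,0,-3.8,0,4],[0,0,-3.8,0,4]]'
python3 - <<'E'
from h import *
from workcell import ctrl
o=ctrl.get_obs();plan(o,(39,-175),5.5)
for n in ("top","scene"):
    d=ctrl.get_image(n); print(carrier(d)); cv2.imwrite(f"pics/{n}2.png",d["image"])
E
```

```text
t: 4.88
eef_pos: [0.6027, -0.188, 0.0053]
tool_rot: [-0.546, 0.547, -0.449, 0.449]
force: [2.2, -0.8, 0.6]
opening: 0.469
B now [  42.3 -174.6] z 5.3 yaw 0.002 F [ 2.2 -0.8  0.6]
shift cm [ 0.04 -0.02 -0.33] twist 0.002 world [ 600. -189.    6.]
(array([   3.37266378, -162.80267736]), [55.64996337890625, 169.26499938964844], np.float32(0.0028555393))
(array([   3.79027313, -126.49358119]), [54.681915283203125, 105.72071075439453], np.float32(-0.0013160706))
```

View pics/top2.png

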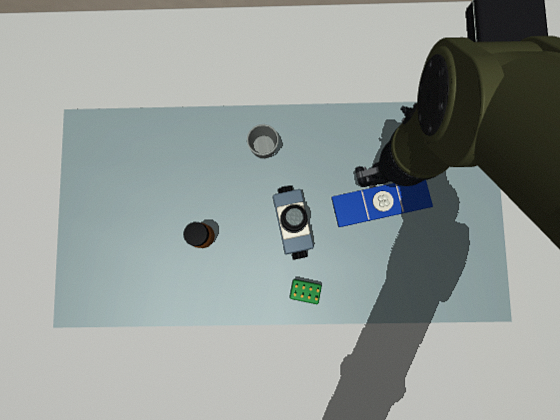

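```bash
python3 -m pendant '[[0,0,-0.2,0,4],[0,0,-0.35,0,4],[0,0,-0.35,0,4],[0,0,-0.35,0,4],[0,0,1,0,4],[0,0,3,0,4],[0,-3,3,0,2],[0,-6,3,0,2],[0,-8,3,0,2],[0,-8,3,0,2]]'
python3 - <<'E'
from h import *
from workcell import ctrl
for n in ("top","scene"):
    d=ctrl.get_image(n); print(carrier(d)); cv2.imwrite(f"pics/{n}3.png",d["image"])
o=ctrl.get_obs();plan(o,(0,-290),70,-np.pi/2)
print(o["q"].round(2))
E
```

```text
t: 6.22
eef_pos: [0.634, -0.1822, 0.0869]
tool_rot: [0.547, -0.546, 0.448, -0.45]
force: [0.5, -0.6, -0.2]
opening: 0.234
(array([  -0.37511955, -162.73739742]), [55.253448486328125, 169.16676330566406], np.float32(3.7670135e-05))
(array([   0.21721546, -138.29464891]), [55.63747024536133, 129.23031616210938], np.float32(0.0019013882))
B now [  72.6 -174.5] z 84.6 yaw 0.002 F [-0.5  0.2  0.1]
shift cm [11.54  1.46 -7.28] twist 1.573 world [ 583. -309.   70.]
[ 0.41  0.7  -0.29  1.58  0.24  0.89 -1.34]
```

```bash
python3 -m pendant '[[2,0,-1,0.17,2],[4,0,-2,0.34,2],[6,0,-3,0.51,2],[8,0,-4,0.68,2],[10,0,-5,0.85,2],[11.5,0,-6,1.02,2],[11.5,0,-7.3,1.19,2],[11.5,0,-7.3,1.36,2],[11.5,0,-7.3,1.5,2],[11.5,0,-7.3,1.573,2]]'; python3 -m pendant '[[0,0,0,0,2],[0,0,0,0,2],[0,0,0,0,2]]'
python3 - <<'E'
from h import *
from workcell import ctrl
o=ctrl.get_obs();plan(o,(0,-290),70,-np.pi/2)
R,p=tool(o)
d=ctrl.get_image("wrist"); cv2.imwrite("pics/w4.png",d["image"])
np.savez("pics/w4.npz",tR=R,tp=p,**d)
Z=d["z_map"]; v,u=np.indices(Z.shape)
P=1000*(np.stack([(u-d["cx"])/d["fx"]*Z,(v-d["cy"])/d["fy"]*Z,Z],-1)@d["mount"][:3,:3].T+d["mount"][:3,3])
m=(Z>0)&(P[...,1]>-8)&(P[...,1]<15)&(abs(P[...,2])<40)&(abs(P[...,0])<70)
for s in (-1,1):
    q=P[m&(P[...,0]*s>0)]; print(len(q),q.min(0),q.max(0))
print(carrier(wcal(d,R,p)))
E
```

```text
t: 7.58
eef_pos: [0.5825, -0.3088, 0.0836]
tool_rot: [0.066, -0.068, 0.704, -0.704]
force: [0.1, 0.6, 0.7]
opening: 0.235
t: 7.95
eef_pos: [0.583, -0.3092, 0.0849]
tool_rot: [0.068, -0.069, 0.704, -0.704]
force: [0.8, 0.6, 0.9]
opening: 0.233
B now [  -0.4 -289.8] z 84.9 yaw -1.57 F [0.8 0.6 0.9]
shift cm [-0.04  1.49  0.02] twist 0.0 world [ 583. -309.   70.]
134 [-22.69282681  -7.97927233 -11.66939528] [-10.47467405   0.52997176  11.59342556]
133 [  9.36182374  -7.94333712 -10.83454623] [21.4585327   0.49353371 11.62433993]
(array([ 1.06430577e-01, -2.24009968e+02]), [50.452152252197266, 54.43071365356445], np.float32(9.2983246e-05))
```

View pics/w4.png

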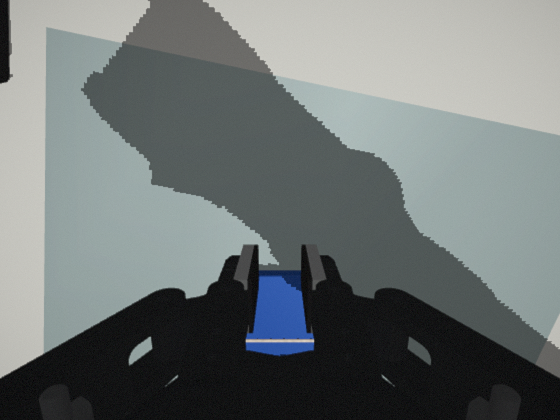

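```bash
python3 -m pendant '[[0,4,0,0,2],[0,7,0,0,2],[0,7.85,0,0,2],[0,7.85,0,0,2],[0,7.85,0,0,2]]'; python3 -m pendant '[[0,0,-1,0,2],[0,0,-2,0,2],[0,0,-2.7,0,2],[0,0,-3.4,0,2],[0,0,-4.1,0,2],[0,0,-4.8,0,2],[0,0,-5.5,0,2],[0,0,-6.2,0,2],[0,0,-6.9,0,2],[0,0,-6.9,0,2]]'
python3 - <<'E'
from h import *
from workcell import ctrl
o=ctrl.get_obs();plan(o,(0,-96.5),6,-np.pi/2)
for n in ("top","scene"):
    d=ctrl.get_image(n); print(carrier(d)); cv2.imwrite(f"pics/{n}5.png",d["image"])
E
```

```text
t: 8.62
eef_pos: [0.584, -0.3098, 0.0082]
tool_rot: [-0.069, 0.068, -0.703, 0.704]
force: [-0.4, -0.1, 0.3]
opening: 0.242
t: 9.88
eef_pos: [0.5696, -0.24, 0.0066]
tool_rot: [0.068, -0.069, 0.704, -0.703]
force: [-0.7, -0.1, 0.1]
opening: 0.234
B now [-2.000e-01 -2.193e+02] z 6.6 yaw -1.57 F [-0.7 -0.1  0.1]
shift cm [ -0.03   0.08 -12.28] twist 0.001 world [ 546. -119.    6.]
(array([  -0.63423465, -123.61232315]), [55.355552673339844, 168.8656005859375], np.float32(0.0031766891))
(array([  -0.13081493, -122.92268013]), [54.70576477050781, 162.47091674804688], np.float32(0.0040330887))
```

View pics/scene5.png

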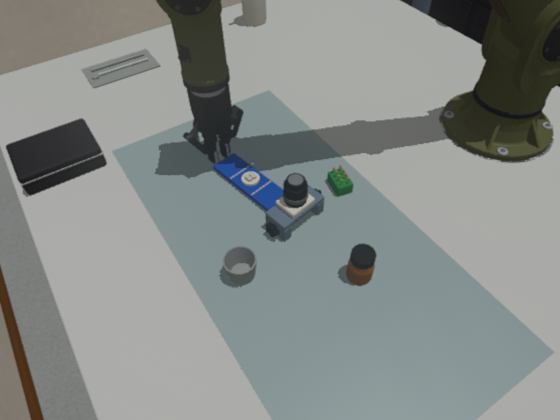

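View pics/top5.png

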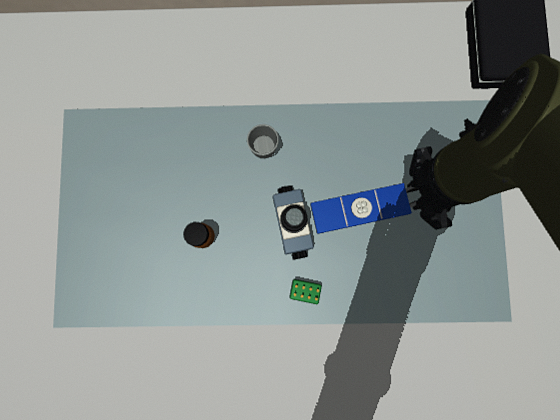

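The scene and top pictures show the carrier at the bridge mouth, straight and centred on the passage. I'll keep pushing and check as it enters.

```bash
python3 -m pendant '[[0,0,-0.5,0,2],[0,0,-1,0,2],[0,0,-1.5,0,2],[0,0,-2,0,2],[0,0,-2.5,0,2],[0,0,-3,0,2],[0,0,-3.5,0,2],[0,0,-4,0,2],[0,0,-4.5,0,2],[0,0,-5,0,2]]'
python3 - <<'E'
from h import *
from workcell import ctrl
o=ctrl.get_obs();plan(o,(0,-96.5),6,-np.pi/2)
for n in ("top","scene"):
    d=ctrl.get_image(n); print(carrier(d)); cv2.imwrite(f"pics/{n}6.png",d["image"])
E
```

```text
t: 11.22
eef_pos: [0.5602, -0.1921, 0.0068]
tool_rot: [0.068, -0.068, 0.704, -0.704]
force: [0.1, -0.8, -1.2]
opening: 0.238
B now [  -0.2 -170.4] z 6.8 yaw -1.571 F [ 0.1 -0.8 -1.2]
shift cm [-0.01  0.08 -7.39] twist -0.0 world [ 546. -119.    6.]
(array([  0.23809849, -93.94369796]), [55.788387298583984, 130.67025756835938], np.float32(0.0014841557))
(array([   0.60376826, -100.00343322]), [55.69607162475586, 109.58612823486328], np.float32(-0.0033140182))
```

View pics/top6.png

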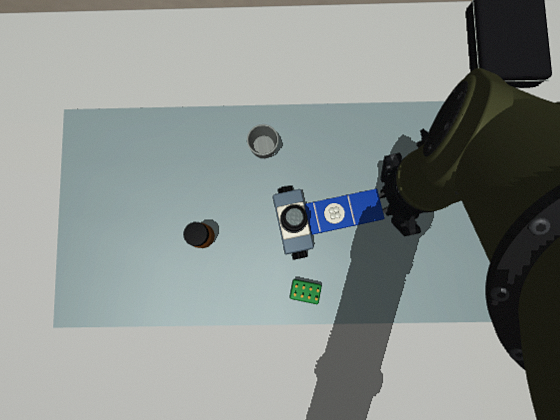

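```bash
python3 -m pendant '[[0,0,-0.5,0,2],[0,0,-1,0,2],[0,0,-1.5,0,2],[0,0,-2,0,2],[0,0,-2.5,0,2],[0,0,-3,0,2],[0,0,-3.5,0,2],[0,0,-4,0,2],[0,0,-4.5,0,2],[0,0,-5,0,2]]'; python3 -m pendant '[[0,0,-0.3,0,2],[0,0,-0.6,0,2],[0,0,-0.9,0,2],[0,0,-1.1,0,2],[0,0,-1.2,0,2],[0,0,-1.2,0,2],[0,0,-1.2,0,2]]'
python3 - <<'E'
from h import *
from workcell import ctrl
o=ctrl.get_obs();plan(o,(0,-96.5),6,-np.pi/2)
for n in ("top","scene"):
    d=ctrl.get_image(n); print(carrier(d)); cv2.imwrite(f"pics/{n}7.png",d["image"]); np.savez(f"pics/{n}7.npz",**d)
i=cv2.imread("pics/top7.png")[130:290,220:430]; cv2.imwrite("pics/top7c.png",cv2.resize(i,None,fx=3.5,fy=3.5,interpolation=cv2.INTER_CUBIC))
i=cv2.imread("pics/scene7.png")[110:270,180:390]; cv2.imwrite("pics/scene7c.png",cv2.resize(i,None,fx=3.5,fy=3.5,interpolation=cv2.INTER_CUBIC))
E
```

```text
t: 12.58
eef_pos: [0.5506, -0.1431, 0.0069]
tool_rot: [-0.068, 0.068, -0.704, 0.704]
force: [-0.5, -2.1, 0.8]
opening: 0.234
t: 13.45
eef_pos: [0.5483, -0.1314, 0.0067]
tool_rot: [0.068, -0.068, 0.704, -0.704]
force: [0.2, -1.2, 2.0]
opening: 0.234
B now [  -0.2 -108.6] z 6.7 yaw -1.571 F [ 0.2 -1.2  2. ]
shift cm [-0.01  0.07 -1.21] twist -0.0 world [ 546. -119.    6.]
(array([ -0.12987528, -63.14070233]), [55.80270767211914, 69.49359130859375], np.float32(-0.008552074))
(array([-0.13024789, 48.90402507]), [51.917503356933594, 55.3516731262207], np.float32(-1.5661561))
```

View pics/top7c.png

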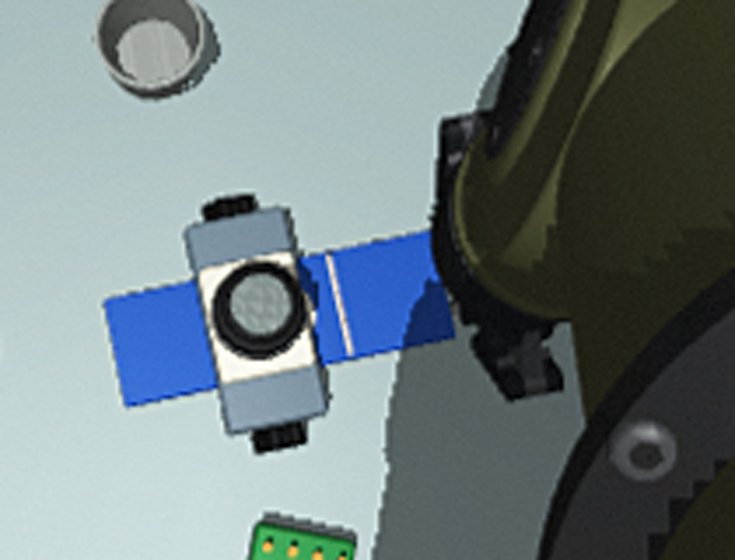

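View pics/scene7c.png

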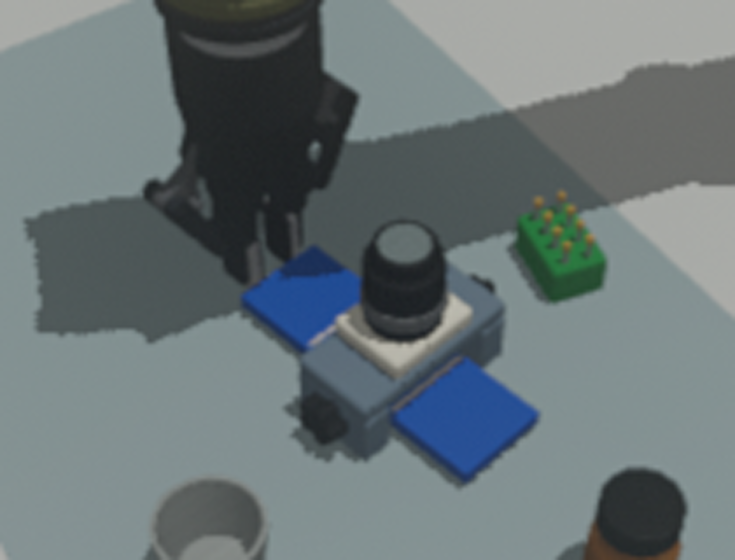

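```bash
cat >> h.py <<'E'
def ends(d,Bc=None):
    h=hsv(d); m=((h[...,0]>105)&(h[...,0]<130)&(h[...,1]>170)&(h[...,2]>40)); v,u=np.where(m)
    P=ray(d,np.c_[u,v],.015)*1000; q=toB(P); k=(abs(q[:,0])<40)&(abs(q[:,1])<150); q=q[k]; w=abs(q[:,0])<20
    y=q[w,1]; C=cloud(d); res=[]
    for lo,hi in [(.037,.049),(.098,.112)]:
        mm=(d["z_map"]>0)&(C[...,2]>lo)&(C[...,2]<hi)&(np.hypot(C[...,0]-.527,C[...,1]+.024)<.09); res.append(toB(rect(C[big(mm)])[0])[0].round(1))
    f=q[q[:,1]>25]; b=q[q[:,1]<-25]
    return dict(back=y.min().round(1),front=y.max().round(1),gap=(y[y<0].max().round(1),y[y>0].min().round(1)),frontrect=rect(f/1000) if len(f) else None,backrect=rect(b/1000) if len(b) else None,bridge=res)
E
python3 - <<'E'
from h import *
for n in ("top","scene"): print(n,ends(load(f"pics/{n}7.npz")))
E
```

```text
top {'back': np.float64(-97.8), 'front': np.float64(70.3), 'gap': (np.float64(-28.5), np.float64(24.1)), 'frontrect': (array([-1.53350830e-03,  4.77101288e+01]), [45.22673797607422, 54.49240493774414], np.float32(0.0005097006)), 'backrect': (array([ -0.23161125, -63.26051331]), [55.80600357055664, 69.86821746826172], np.float32(1.5591203)), 'bridge': [array([ 0.3, -0.5]), array([-0.1, -0.1])]}
scene {'back': np.float64(-94.3), 'front': np.float64(74.9), 'gap': (np.float64(-46.6), np.float64(22.9)), 'frontrect': (array([-0.13548279, 50.0243454 ]), [49.67689895629883, 55.35162353515625], np.float32(0.0046390286)), 'backrect': (array([  0.8021431 , -69.13636017]), [50.199195861816406, 55.70600128173828], np.float32(0.012760332)), 'bridge': [array([-2.1,  2.5]), array([-1.6,  1.7])]}
```

The estimates agree at about -12.6 mm: the top camera gives -13.4, the scene camera -11.8 and the tool -12.6. I'll push the last 12 mm slowly and check before retreating.

```bash
python3 -m pendant '[[0,0,-0.2,0,2],[0,0,-0.4,0,2],[0,0,-0.6,0,2],[0,0,-0.8,0,2],[0,0,-1,0,2],[0,0,-1.1,0,2],[0,0,-1.2,0,2],[0,0,-1.2,0,2],[0,0,-1.2,0,2]]'
python3 - <<'E'
from h import *
from workcell import ctrl
o=ctrl.get_obs();plan(o,(0,-96.5),6,-np.pi/2)
for n in ("top","scene"):
    d=ctrl.get_image(n); print(n,ends(d))
E
```

```text
t: 14.68
eef_pos: [0.5459, -0.1195, 0.0067]
tool_rot: [0.068, -0.068, 0.704, -0.704]
force: [0.1, -0.7, -0.2]
opening: 0.237
B now [ -0.2 -96.5] z 6.7 yaw -1.571 F [ 0.1 -0.7 -0.2]
shift cm [-0.02  0.07  0.  ] twist -0.0 world [ 546. -119.    6.]
top {'back': np.float64(-86.2), 'front': np.float64(82.3), 'gap': (np.float64(-28.0), np.float64(24.1)), 'frontrect': (array([-0.25565147, 53.68862534]), [54.48356246948242, 57.261531829833984], np.float32(-1.5686733)), 'backrect': (array([  0.3801918 , -57.07380295]), [55.77386474609375, 57.98175048828125], np.float32(-1.5617499)), 'bridge': [array([ 0.4, -0.5]), array([-0.1, -0.4])]}
scene {'back': np.float64(-81.8), 'front': np.float64(86.9), 'gap': (np.float64(-41.2), np.float64(21.0)), 'frontrect': (array([ 0.10845757, 55.94570923]), [55.34638977050781, 61.88751220703125], np.float32(1.5663733)), 'backrect': (array([  1.01002121, -61.5488739 ]), [40.592350006103516, 55.31597137451172], np.float32(0.00621627)), 'bridge': [array([-2.4,  2.6]), array([-1.9,  2. ])]}
```

```bash
python3 -m pendant '[[0,0,1,0,2],[0,0,3,0,2],[0,0,6,0,2],[0,-4,8,0,2],[0,-8,10,0,2],[0,-12,12,0,2],[0,-15,15,0,2],[0,-15,15,0,2]]'
python3 - <<'E'
from h import *
from workcell import ctrl
o=ctrl.get_obs();plan(o,(0,-200),200,-np.pi/2)
for n in ("top","scene"):
    d=ctrl.get_image(n); print(n,ends(d)); cv2.imwrite(f"pics/{n}8.png",d["image"])
    C=cloud(d)
    for nm,lo,hi,ctr in [("jar",.06,.072,(506,136)),("cup",.035,.05,(669,26))]:
        mm=(C[...,2]>lo)&(C[...,2]<hi)&(np.hypot(C[...,0]*1000-ctr[0],C[...,1]*1000-ctr[1])<50); print(nm,rect(C[mm])[0])
    h0=hsv(d); 
    for k,h in (("now",h0),("start",hsv(load(f"pics/{n}0.npz")))):
        g=big((h[...,0]>45)&(h[...,0]<75)&(h[...,1]>120)); v,u=np.where(g); print("bur px",k,u.mean(),v.mean())
i=cv2.imread("pics/top8.png")[130:290,220:430]; cv2.imwrite("pics/top8c.png",cv2.resize(i,None,fx=3.5,fy=3.5,interpolation=cv2.INTER_CUBIC))
E
```

```text
t: 15.78
eef_pos: [0.5753, -0.2727, 0.1596]
tool_rot: [-0.068, 0.065, -0.702, 0.706]
force: [0.2, 0.1, -0.4]
opening: 0.235
B now [  -0.9 -252.5] z 159.6 yaw -1.577 F [ 0.2  0.1 -0.4]
shift cm [-0.07 -4.06 -5.23] twist -0.006 world [ 566. -221.  200.]
top {'back': np.float64(-85.9), 'front': np.float64(82.4), 'gap': (np.float64(-28.2), np.float64(23.9)), 'frontrect': (array([2.24113464e-02, 5.37171059e+01]), [54.787147521972656, 57.645172119140625], np.float32(-1.5617353)), 'backrect': (array([  0.32402992, -57.08252716]), [55.7783317565918, 57.77912902832031], np.float32(-1.5639093)), 'bridge': [array([ 0.3, -0.5]), array([-0.3, -0.1])]}
jar [507.08529663 135.01202393]
cup [669.78765869  25.39709282]
bur px now 305.2406311637081 291.120315581854
bur px start 305.1775147928994 291.1301775147929
scene {'back': np.float64(-80.9), 'front': np.float64(86.9), 'gap': (np.float64(-41.6), np.float64(21.0)), 'frontrect': (array([ 0.42502975, 55.81656647]), [54.86835861206055, 62.37354278564453], np.float32(1.5481321)), 'backrect': (array([  0.13581657, -61.20005798]), [39.245182037353516, 53.59101867675781], np.float32(-0.0048161694)), 'bridge': [array([-2.1,  3.4]), array([-1.8,  2.2])]}
jar [505.40710449 137.16217041]
cup [667.19940186  26.03926086]
bur px now 340.02803738317755 183.42056074766356
bur px start 339.34177215189874 181.55696202531647
```

View pics/top8c.png

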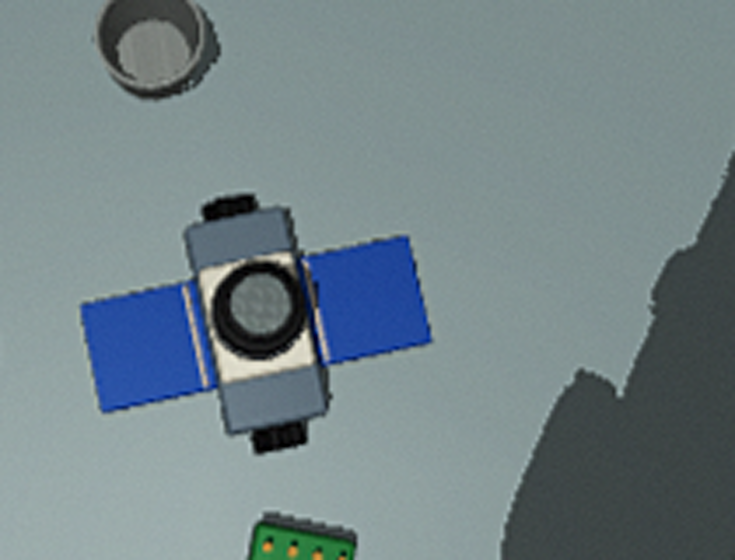

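View pics/scene8.png

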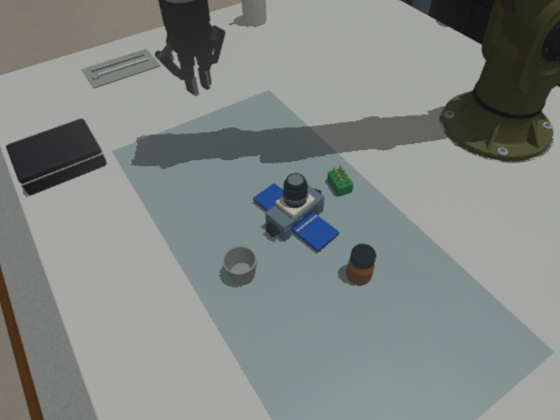

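The top view shows the carrier straight through the passage, with both white lines just outside the bridge (crop columns about 200 and 315). I'll let the arm settle, then hand in.

```bash
python3 -m pendant '[[0,0,0,0,2],[0,0,0,0,2],[0,0,0,0,2],[0,0,0,0,2]]'; python3 -c "
from workcell import ctrl
print(ctrl.sign_off())"
```

```text
t: 16.38
eef_pos: [0.5749, -0.2667, 0.1566]
tool_rot: [0.068, -0.069, 0.704, -0.704]
force: [-0.9, 0.0, -0.0]
opening: 0.232
the job is handed in; nothing more can be done
None
```

The carrier is centred under the bridge and the job was handed in at about 16.4 s, well inside the 67 s limit. The sign-off reports no verdict, so the result rests on my own measurements below.

I squared the carrier to the passage with a two-finger side push. I then pushed it from its rear end under the bridge, in stages.

**Position along the passage:** the checks after retreating differ slightly. The top camera gives -1.5 mm from the lens and the scene camera about 0 mm. The tool position at the end of the push implies about -0.5 mm. All are within the 6 mm limit.

**Position across and angle:** the carrier is within about 0.5 mm of the passage line by the top camera. The scene camera reads its position about 2 mm different relative to the bridge. The angle is within about 0.02 rad, limited by picture noise. Both white lines show just outside the bridge.

**Bystanders:** the jar and cup measure the same as at the start, to about 1 mm. The bur block is unmoved in the top view. In the scene view its colour patch shifted about 2 px, which I put down to a change in the robot's shadow.

**Forces and contact:** measured tool force stayed around 2 N at the moments I checked. Carrier tilt was not measured directly, though it looks flat in the pictures. The gripper ended about 15 cm above the table, touching nothing.

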